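Gauge a keyway and post the verdict

TASK

Take the depth gauge off its wooden stand, find the keyway in the clamped bar with its sprung probe and press the gauge gently home until its base sits flat on the bar, then let go and leave it standing there. Read the keyway depth and slide the marker on the verdict board to the matching colour: yellow for less than 10 mm, green for 10 to 15 mm, red for more than 15 mm. Leave the other things on the bench alone.

Things in the scene. Friction and masses are not known exactly. Their poses are not given: they have to be found in the camera images.
- fixture: Blue base plate, 132 (x) x 180 (y) x 10 mm, fixed to the bench; origin on the bench surface, z up. The bar is clamped on it, axes parallel. Two steel clamp straps lie on the bar at y = +-48 mm, x from 31 to 73 mm; their bolts reach 56 mm above the bench. The gauge is to stand within 35 mm of this origin, seen from above.
- bar_top (a point): Point 44 mm above the fixture's origin, level with the top face of the aluminium bar, 100 (x) x 140 (y) x 34 mm. One keyway, 7 mm wide, 5 to 20 mm deep (varies), runs along its middle from end to end, parallel to the fixture's x. The bar and keyway sit up to 20 mm to either side (y) of this point, not reported: feel or look. Never press the gauge on bar or clamps with over 35 N.
- stand: Wooden gauge stand fixed to the bench, origin on the bench surface; its top is 36 mm up: two pale blocks 50 (x) x 28 (y) mm centred at y = +-30 mm. The gauge's base rests on both, its probe hanging free in the gap.
- gauge_grip (a point): Centre of the gauge's grip, 36 mm above the underside of its base. Loose gauge, 0.44 kg, z up: flat steel base 30 (x) x 80 (y) x 14 mm, on it a black square grip 26 x 26 mm, from 14 to 54 mm above the underside. With the base flat on the bar this point is 80 mm above the bench (within 1.5 mm and 2 degrees counts as flat).
- probe (a joint): How far the probe is pushed in, m (0 = free). Brass pin, 5 mm thick, flat end, mid-base, 24 mm out of the underside when free. Pushing it in takes 5 to 6 N all the way (more than the gauge's weight); it springs out with about 1 N, and stays in under the weight of the seated gauge. Seated: depth = 24 mm - value; 24 in = missed.
- stem_top (a point): Top of the red stem, 7 mm thick, that rides on the probe and stands 1 mm plus the probe's push-in out of the top of the grip: with the probe free it is 55 mm above the underside of the base.
- board: Verdict board, grey, fixed to the bench: a track 34 (x) x 185 (y) x 14 mm with its origin at the middle of the track on the bench, and at its +x side a strip with three colour fields, each 35 mm long, yellow, green and red in this order towards +y. The marker runs along the board's y axis.
- marker_grip (a point): Centre of the marker's black block, 28 (x) x 20 (y) x 40 mm, from 14.5 to 54.5 mm above the bench, axes as the board's; it slides with about 2 N and stays where it is left. A white pointer shows its place on the colour fields.
- marker (a joint): Place of the marker along the board's +y, m: 0 at the -y end of its travel (block centre 67.5 mm from the board's origin), 0.135 at the other end. It starts at 0 to 0.012, short of the fields. Yellow: 0.030 to 0.065, green: 0.065 to 0.100, red: 0.100 to 0.135.
- jar_mid (a point): Jar, 56 mm wide and 62 mm high, this point half-way up; bystander, not to be moved.
- collar_mid (a point): Steel collar, 48 mm wide and 30 mm high, this point half-way up; bystander, not to be moved.
- wrench_grip (a point): Wrench lying on the bench, point on its handle; bystander, not to be moved.
- hammer_grip (a point): Hammer lying on the bench, point on its handle; bystander, not to be moved.
Mind the look-alikes: they are no part of the job. Of the things that look like the board, the smaller one is meant. Leave any blue look-alike of the part that bears gauge_grip alone.

How it is judged:
By the outcome, as a careful person would: the job done as asked, in the order asked, and still so for the second after the job is handed in, with the robot touching nothing.
It also fails if it takes over 72 s, if anything falls off the work surface, if the arm or the gripper's body presses on something with over 40 N, if the wrist force passes 120 N, or if a joint passes its speed limit or range.

ROBOT

A 7-joint arm with a two-finger parallel gripper is mounted at the origin on the work surface. World frame = base frame: x ahead of the robot, y to its left, z up, the work surface at z = 0. Lengths are in m, angles in rad, forces in N, time in s.
With the tool pointing down it reaches from about 0.425 to 0.925 m from the base axis. Payload 6.8 kg.
Tool frame: the origin (TCP) lies midway between the tips of the shut fingers; the grasp point (between the pads) lies 19 mm behind it (grip_point_offset is the distance from the TCP to the grasp point, in m); y points along the fingers, x is the direction in which the jaws open and shut, and the axes are right-handed (so a half turn about y gives the same grasp; the last joint's range is limited). The gripper opens to 85 mm and grips with 20 to 120 N. Pads are 22 mm wide; open, the fingers measure 114 mm over their backs; the gripper's body (76 mm by 85 mm) begins 54 mm behind the grasp point. The pads swing forward as they close: fully open they stand 13 mm farther back than shut.
Start: joints at [-1.441, 0.477, 0.022, 1.555, -0.011, 1.109, -0.083], TCP at [0.159, 0.656, 0.231] pointing down, gripper open.
Joint ranges: [-2.96, 2.96], [-0.34, 2.1], [-1.41, 1.46], [0.24, 2.44], [-1.37, 4.51], [0.17, 1.92], [-2.96, 2.96]. Speed limits (rad/s): [2.39, 2.39, 3.14, 3.14, 3.14, 3.14, 3.14].

INTERFACE

Orientations are given as a unit quaternion [w, x, y, z].
In Python, from station import get_obs, read_camera, hand_in, grip_point_offset gives the robot as it stands.
- The arm moves only by the tool play_rows, never from a script. Its argument "increments" is a list of rows, each a list of 2 entries, a list of its own where there are three numbers: the shift along the tool's x, y, z in m, then the turn, a rotation vector about the tool's x, y, z in degrees. In form: [[[tx, ty, tz], [ax, ay, az]], ...]. A call has 1 to 20 rows; each row shifts and turns the commanded pose from where the row before left it, along the tool's axes as they then stand; what a row does not reach is not made up. A row lasts 1/12 s, in which the tool goes at most 41.7 mm and 7.16 degrees, less where a joint would pass 70% of its speed; a pose out of reach is approached as far as the arm can. A call with a gripper value outside its range is refused whole. "gripper" is the finger opening in m, from 0 to 0.0854, set as the call begins (left out, the last holds). The fingers move at their own pace and stop on an object; "grip_force" is the grip in N (left out, the last holds). Time passes only in rows, so rows that do not move let the fingers close. It gives the time, the measured TCP pose, the force and the opening at its end, in the units of the state.
- get_obs(): the state, without advancing time (a new reading comes with each control period).
- read_camera(name): name is "scene" or "top"; returns a dict with "color" (384x512x3 uint8, red, green, blue), "range_z" (384x512 float32, m along the optical axis (not along the pixel's ray), 0 where there is no reading), "intrinsics" (3x3 intrinsics, pixels), "dist_coeffs" ([k1, k2, p1, p2, k3] as OpenCV has them; the pictures are not rectified), "R" (3x3) and "t" (3): a world point X has camera coordinates R X + t. Camera axes: x right, y down, z forward; pixel columns grow to the right and rows downward; lengths in m; the calibration is good to about 2 mm. A picture is of the moment at which its call begins.
- hand_in(): hands the job in, once; it reports no verdict.
The state is a dict: "t": time; "q": joint angles; "joint_vel": joint speeds; "joint_torque": joint torques, N m; "eef_pos": TCP position; "tool_rot": TCP orientation; "contact_force": force on the tool from outside, world axes, zero at the start; "torque": the same for the moment, N m; "gripper_width": opening from 0.0 (shut) to 1.0 (fully open).
Only numpy, scipy, OpenCV 4.12 (cv2) and the standard library are available. Lean on these libraries where they do the work, as an engineer would, in place of code of your own. Each camera call takes 0.05 s, during which the arm holds its last target. There are 200 camera calls.

## Working session

There is one attempt and no reset: what is moved stays moved. The work goes in short steps, Python scripts to look and compute and a tool call to move; the robot and the scene stay as the last step left them, time stands still between calls to the robot, and variables do not carry over. Pictures are saved under pics/ and viewed, about 8 in all and at most 12, crops included, and the job is handed in when it is done.

Besides the shell and the picture viewer there is one more tool, called after ">>>" by a JSON object that holds its "api" and its "payload". play_rows: Moves the arm, as the interface text tells. Its arguments: {"type":"object","properties":{"increments":{"type":"array","items":{"type":"array"}},"gripper":{"type":"number"},"grip_force":{"type":"number"}},"required":["increments"]}

```bash
mkdir -p pics
cat > h.py <<'E'
import numpy as np, cv2
from station import get_obs, read_camera, hand_in, grip_point_offset
def cam(n):
    c=read_camera(n); return c
def world(c,px,z=None):
    """pixel->world; by range if z None else onto plane z"""
    px=np.atleast_2d(np.array(px,float))
    n=cv2.undistortPoints(px[:,None],np.array(c['intrinsics'],float),np.array(c['dist_coeffs'],float))[:,0]
    R=np.array(c['R']);t=np.array(c['t']);o=-R.T@t
    d=np.c_[n,np.ones(len(n))]
    if z is None:
        r=np.array([c['range_z'][int(round(p[1])),int(round(p[0]))] for p in px])
        return (d*r[:,None]-t)@R
    w=d@R
    return o+w*((z-o[2])/w[:,2])[:,None]
def wmap(c):
    h,w=c['range_z'].shape
    u,v=np.meshgrid(np.arange(w),np.arange(h))
    return world(c,np.c_[u.ravel(),v.ravel()]).reshape(h,w,3)
def save(c,name): cv2.imwrite(name,c[:,:,::-1])
E
python3 - <<'E'
from h import *
o=get_obs();print(o, grip_point_offset)
for n in('top','scene'):
    c=cam(n);save(cv2.resize(c['color'],(768,576)),f'pics/{n}0.png')
    print(n,-np.array(c['R']).T@c['t'],c['R'])
    import pickle;pickle.dump(c,open(f'{n}0.pkl','wb'))
E
```

```text
{'t': 0.0, 'q': array([-1.44109377,  0.47775874,  0.02232938,  1.55645504, -0.0115078 ,
        1.10931501, -0.08310069]), 'joint_vel': array([-7.46367124e-04, -1.28150549e-03,  2.13915642e-04,  8.82959663e-04,
        7.65622455e-05,  9.54620976e-04, -4.96227158e-04]), 'joint_torque': array([ 4.26296119e-04, -5.96450293e+01,  1.60789121e+00, -2.81199092e+01,
        1.23970862e-02,  9.31378832e-03, -1.92131733e-05]), 'eef_pos': array([0.15887373, 0.65542147, 0.23035174]), 'tool_rot': array([-0.55534624,  0.55620256,  0.43669158, -0.4376411 ]), 'contact_force': array([-0.93126315, -0.80081156,  0.25521814]), 'torque': array([ 0.03778661,  0.03234748, -0.04523804]), 'gripper_width': 1.0012289821080944} 0.0187
top [0.49792837 0.00311266 1.18365046] [[ 0.0130264  -0.99989296 -0.00666213]
 [-0.99859636 -0.01266685 -0.05142821]
 [ 0.05133832  0.0073227  -0.99865447]]
scene [1.19441082 0.16763995 0.75522034] [[-0.25277222  0.96732588  0.01966851]
 [ 0.68041595  0.19217867 -0.70717854]
 [-0.68785197 -0.16537232 -0.70676139]]
```

View pics/top0.png

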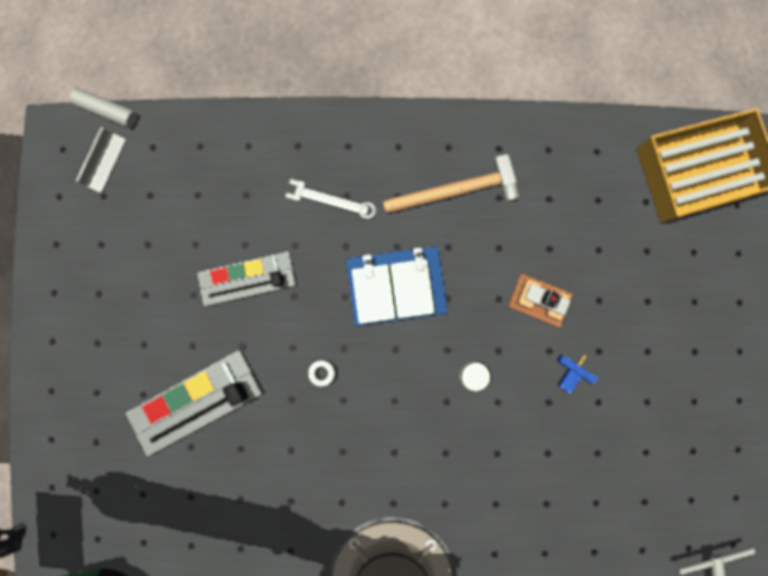

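View pics/scene0.png

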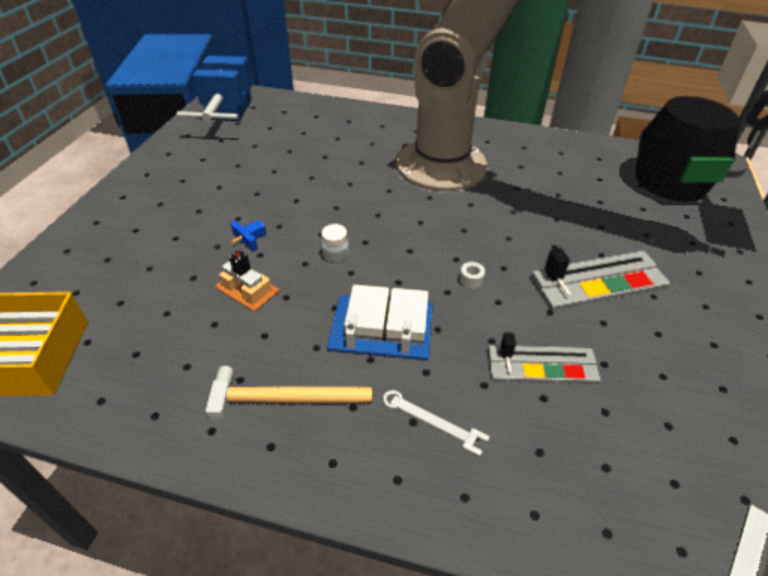

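The top view has two boards: the small one at (245,278) and a larger one at (195,400). The gauge is at (545,298) in its orange stand, and the blue look-alike is at (577,373). The fixture is at (397,287), with the keyway showing as a dark line at about (392,290). The jar is at (475,377), the collar at (321,373), the wrench at (330,198) and the hammer at (450,185). I pick the gauge with the black grip in the stand, and the small board.

Run:
```python
from h import *
import pickle
c=pickle.load(open('top0.pkl','rb'));W=wmap(c);hsv=cv2.cvtColor(c['color'],cv2.COLOR_RGB2HSV)
def rect(name,m,z,roi):
    M=np.zeros(m.shape,np.uint8);x0,y0,x1,y1=roi;M[y0:y1,x0:x1]=m[y0:y1,x0:x1]
    ct=max(cv2.findContours(M,0,cv2.CHAIN_APPROX_NONE)[0],key=cv2.contourArea)[:,0]
    P=world(c,ct,z)[:,:2].astype(np.float32)*1000
    r=cv2.minAreaRect(P);zz=np.median(W[...,2][M>0])
    print(name,np.round(r[0],1),np.round(r[1],1),round(r[2],1),'medz',round(zz,4),M.sum())
H,S,V=cv2.split(hsv);Z=W[...,2]
rect('fixture',(((H>100)&(H<125)&(S>120))|(Z>.02)),.01,(225,160,302,222))
rect('fixblue',((H>100)&(H<125)&(S>120)),.01,(225,160,302,222))
rect('bar',(V>150)&(Z>.03),.044,(225,170,302,222))
rect('stand',(S>60)|(Z>.02),.005,(335,178,388,222))
rect('gaugeblack',(V<70)&(Z>.03)&(S<255),.09,(350,185,380,212))
rect('gaugebase',(S<40)&(V>120)&(Z>.025),.05,(335,178,388,222))
rect('board_s',(V>110)|(Z>.01),.008,(128,162,202,208))
rect('board_L',(V>110)|(Z>.01),.008,(80,230,180,306))
rect('marker',(V<60)&(Z>.03),.0545,(170,175,202,200))
for n,lo,hi in(('y',22,32),('g',60,90),('r',0,8)): rect(n,(H>=lo)&(H<=hi)&(S>100),.006,(128,162,202,208))
a=c['color'][160:225,225:395];b=c['color'][160:210,125:205]
a=cv2.resize(a,None,fx=4.7,fy=4.7,interpolation=2);b=cv2.resize(b,None,fx=5,fy=5)
o=np.zeros((a.shape[0]+b.shape[0],800,3),np.uint8);o[:a.shape[0],:a.shape[1]]=a;o[a.shape[0]:,:b.shape[1]]=b;save(o,'pics/crop1.png')
np.set_printoptions(linewidth=250)
print((Z[185:212:2,345:382:2]*1000).astype(int))
```

```text
fixture [573.6  13.9] [130.9 153.6] 9.6 medz 0.0442 2544
fixblue [585.4 -77. ] [130.4  28.5] 11.8 medz 0.0113 648
bar [566.7  44.6] [123.6  68.5] 8.7 medz 0.0454 1746
stand [ 549.3 -281.2] [113.8  74.5] 69.1 medz 0.0339 963
gaugeblack [ 540.  -281.6] [12.8  7.9] 76.8 medz 0.0902 36
gaugebase [ 555.6 -265.9] [40.  30.3] 68.1 medz 0.0515 198
board_s [585.4 295.5] [ 74.8 189.7] 13.1 medz 0.0132 1548
board_L [337.8 397.3] [101.4 269.1] 29.5 medz 0.0187 3023
marker [579.4 222.8] [22.7 19.9] 1.3 medz 0.0541 40
y [604.8 280.4] [28.7 35.2] 14.5 medz 0.0119 115Traceback (most recent call last):
  File "<stdin>", line 20, in <module>
  File "<stdin>", line 6, in rect
ValueError: max() iterable argument is empty
```

```bash
cat > m.py <<'E'
from h import *
import pickle
c=pickle.load(open('top0.pkl','rb'));W=wmap(c);hsv=cv2.cvtColor(c['color'],cv2.COLOR_RGB2HSV)
def rect(name,m,z,roi,mina=15):
    M=np.zeros(m.shape,np.uint8);x0,y0,x1,y1=roi;M[y0:y1,x0:x1]=m[y0:y1,x0:x1]
    ct=np.vstack([k for k in cv2.findContours(M,0,cv2.CHAIN_APPROX_NONE)[0] if cv2.contourArea(k)>mina])[:,0]
    P=world(c,ct,z)[:,:2].astype(np.float32)*1000
    r=cv2.minAreaRect(P)
    print(name,np.round(r[0],1),np.round(r[1],1),round(r[2],1),'px',ct.min(0),ct.max(0))
H,S,V=cv2.split(hsv);Z=W[...,2]
rect('fixture',(((H>100)&(H<125)&(S>120))|(Z>.02)),.01,(225,160,302,222))
rect('bar',(V>150)&(S<60)&(Z>.038)&(Z<.0475),.044,(225,170,302,222))
rect('stand',(S>60)|(Z>.02),.005,(335,178,388,222))
rect('gaugebase',(S<40)&(V>120)&(Z>.045)|(Z>.06),.05,(335,178,388,222),5)
rect('black',(V<75)&(Z>.075),.09,(335,178,388,222),5)
rect('red',((H<8)|(H>172))&(S>120)&(Z>.06),.091,(350,185,380,212),0)
rect('marker',(V<70)&(Z>.03),.0545,(170,175,202,200))
# keyway: per row darkest column in bar
rows=[];
g=cv2.cvtColor(c['color'],cv2.COLOR_RGB2GRAY).astype(float)
for r in range(177,213,2):
    s=250-g[r,252:274];s=np.clip(s-np.percentile(s,40)-10,0,None);rows.append(((s*np.arange(252,274)).sum()/s.sum(),r))
P=world(c,rows,.044)*1000;print(np.round(P[:,:2],1).tolist());f=np.polyfit(P[:,0],P[:,1],1);print('key y(x)=',f,np.degrees(np.arctan(f[0])))
a=c['color'][160:225,225:395];b=c['color'][160:210,125:205]
a=cv2.resize(a,None,fx=4.7,fy=4.7,interpolation=2);b=cv2.resize(b,None,fx=5,fy=5)
o=np.zeros((a.shape[0]+b.shape[0],800,3),np.uint8);o[:a.shape[0],:a.shape[1]]=a;o[a.shape[0]:,:b.shape[1]]=b;save(o,'pics/crop1.png')
np.set_printoptions(linewidth=250)
print((Z[187:212:2,345:382:2]*1000).astype(int))
E
python3 m.py
```

```text
fixture [5.757e+02 2.000e-01] [133.8 179.6] 8.4 px [231 164] [297 216]
bar [560.6   7.5] [100.  139.8] 8.9 px [235 173] [288 214]
stand [ 549.3 -281.2] [113.8  74.5] 69.1 px [339 182] [381 218]
gaugebase [ 550.1 -285.7] [80.  34.2] 69.1 px [351 190] [379 209]
black [ 546.6 -278.3] [23.5 20.5] 56.0 px [362 194] [371 203]
red [ 549.1 -284.3] [8.2 8.4] 0.7 px [367 197] [370 200]
marker [580.7 222.8] [25.4 19.9] 1.3 px [181 181] [188 190]
[[608.0, 18.1], [602.4, 13.4], [596.8, 12.6], [591.2, 11.3], [585.5, 10.7], [579.9, 10.1], [574.3, 8.8], [568.6, 8.0], [563.0, 7.4], [557.4, 6.7], [551.8, 5.2], [546.2, 4.7], [540.6, 4.1], [535.0, 2.8], [529.4, 1.9], [523.7, 1.4], [518.1, 0.6], [512.7, -11.8]]
key y(x)= [   0.20056964 -105.92097957] 11.341311768502036
[[ 2  6  9 31 35 37  1  7  1  2  3  4  0  0 -1  4  0  0  0]
 [ 7  6 12 35 36 35 38 32  5  3  1 -3  1  0  1  2  2  2  0]
 [ 7  4 24 38 40 49 53 38  9  6  7  9  7  3  2  0  0 -2  0]
 [ 8  7 37 33 50 51 51 50 48 53 78 92  8  5  5 -2  4  1  3]
 [12 23 41 38 54 51 47 51 51 73 93 90 91 90 36  7  8  7  4]
 [ 7 30 36 51 52 51 50 47 57 77 89 94 92 89 94 36 38 39  7]
 [11 35 38 51 50 47 52 50 65 90 90 94 90 95 91 52 50 37  2]
 [23 41 35 39 36 45 52 54 80 92 95 88 91 89 51 51 50 51 -1]
 [ 7 26 36 33 36 38  8 48 49 68 84 93 90 92 53 55 48  2  2]
 [ 3  4  7 13 35 12 10  7  7 38 49 61 76 49 49 49 55  5  3]
 [ 3  9  5  4  6  9  7  8  9  6 34 35 55 48 48 53 47 -2  0]
 [ 1  1  2  2  5  9  5 10  7 16 37 35 33 37 45 53 -1  2  5]
 [ 1  4  3  0  4  5  6  6  5  9 14 31 34 36 37  5 -1  0  1]]
```

View pics/crop1.png

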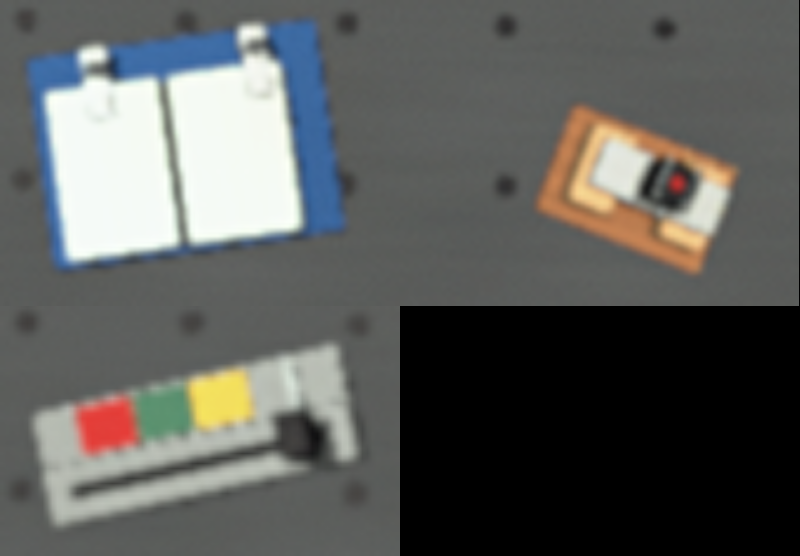

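The crop confirms the gauge: a black grip with a red stem on the orange stand, lying at about -21° yaw. The small board's marker is at its -y end. Gauge centre is about (0.550, -0.285), and the keyway line passes about (0.562, 0.007) at 8.7°.

```bash
cat >> h.py <<'E'
from scipy.spatial.transform import Rotation as Ro
def goal(yaw,sign=1):
    # tool z down, tool x (jaws) along world yaw deg
    a=np.radians(yaw);x=np.array([np.cos(a),np.sin(a),0])*sign;z=np.array([0,0,-1.]);return np.c_[x,np.cross(z,x),z]
def go(p,yaw,o=None):
    """turn (deg rotvec, tool) then shift along tool axes after the turn, mm"""
    o=o or get_obs();q=o['tool_rot'];R=Ro.from_quat(q[[1,2,3,0]])
    best=min((goal(yaw,s) for s in(1,-1)),key=lambda G:(R.inv()*Ro.from_matrix(G)).magnitude())
    tv=(R.inv()*Ro.from_matrix(best)).as_rotvec(degrees=True)
    d=best.T@(np.array(p)-o['eef_pos'])*1000
    print('t',round(o['t'],2),'pos',np.round(o['eef_pos']*1000,1),'turn',np.round(tv,2),'shift mm',np.round(d,1),'F',np.round(o['contact_force'],1),'w',round(o['gripper_width'],3))
    return best
E
python3 - <<'E'
from h import *
print(Ro.from_quat(get_obs()['tool_rot'][[1,2,3,0]]).as_matrix().round(3))
print(go([.5,.3,.231],69))
go([.55,-.285,.231],69)
E
```

```text
[[ 0.236 -0.    -0.972]
 [ 0.972 -0.002  0.236]
 [-0.002 -1.    -0.   ]]
t 0.1 pos [158.9 655.5 230.4] turn [-89.85   5.86   5.72] shift mm [-209.6  445.8   -0.6] F [-0.3 -0.  -0.1] w 0.996
[[ 0.35836795  0.93358043  0.        ]
 [ 0.93358043 -0.35836795  0.        ]
 [ 0.          0.         -1.        ]]
t 0.1 pos [158.9 655.5 230.4] turn [-89.85   5.86   5.72] shift mm [-7.379e+02  7.022e+02 -6.000e-01] F [-0.3 -0.  -0.1] w 0.996
```

```bash
sed -i 's/z=np.array(\[0,0,-1.\]);return np.c_\[x,np.cross(z,x),z\]/y=np.array([0,0,-1.]);return np.c_[x,y,np.cross(x,y)]/' h.py
python3 - <<'E'
from h import *
print(go([.5,.3,.231],69))
go([.55,-.285,.231],69)
E
```

```text
t 0.1 pos [158.9 655.5 230.4] turn [ 0.01  7.38 -0.09] shift mm [-209.6   -0.6 -445.8] F [-0.3 -0.  -0.1] w 0.996
[[ 0.35836795  0.         -0.93358043]
 [ 0.93358043  0.          0.35836795]
 [ 0.         -1.          0.        ]]
t 0.1 pos [158.9 655.5 230.4] turn [ 0.01  7.38 -0.09] shift mm [-7.379e+02 -6.000e-01 -7.022e+02] F [-0.3 -0.  -0.1] w 0.996
```

>>> {"api": "play_rows", "payload": {"increments": [[[0,0,0],[0,3.7,0]],[[0,0,0],[0,3.7,0]],[[-0.0125,0,-0.0265],[0,0,0]],[[-0.0125,0,-0.0265],[0,0,0]],[[-0.0125,0,-0.0265],[0,0,0]],[[-0.0125,0,-0.0265],[0,0,0]],[[-0.0125,0,-0.0265],[0,0,0]],[[-0.0125,0,-0.0265],[0,0,0]],[[-0.0125,0,-0.0265],[0,0,0]],[[-0.0125,0,-0.0265],[0,0,0]],[[-0.0125,0,-0.0265],[0,0,0]],[[-0.0125,0,-0.0265],[0,0,0]],[[-0.0125,0,-0.0265],[0,0,0]],[[-0.0125,0,-0.0265],[0,0,0]],[[-0.0125,0,-0.0265],[0,0,0]],[[-0.0125,0,-0.0265],[0,0,0]],[[-0.0125,0,-0.0265],[0,0,0]],[[-0.0125,0,-0.0265],[0,0,0]],[[-0.0125,0,-0.0265],[0,0,0]],[[0,0,0],[0,0,0]]], "gripper": 0.0854}}

```text
t: 1.77
eef_pos: [0.5076, 0.2895, 0.2312]
tool_rot: [-0.583, 0.586, 0.398, -0.398]
contact_force: [-0.0, -0.8, 0.7]
gripper_width: 0.996
```

```bash
python3 -c "
from h import *
go([.55,-.285,.2],69)"
```

```text
t 1.77 pos [507.6 289.5 231.2] turn [ 0.18 -0.54 -0.12] shift mm [-521.2   31.2 -245.5] F [-0.  -0.8  0.7] w 0.996
```

>>> {"api": "play_rows", "payload": {"increments": [[[-0.029,0.0017,-0.01365],[0,-0.5,0]],[[-0.029,0.0017,-0.01365],[0,0,0]],[[-0.029,0.0017,-0.01365],[0,0,0]],[[-0.029,0.0017,-0.01365],[0,0,0]],[[-0.029,0.0017,-0.01365],[0,0,0]],[[-0.029,0.0017,-0.01365],[0,0,0]],[[-0.029,0.0017,-0.01365],[0,0,0]],[[-0.029,0.0017,-0.01365],[0,0,0]],[[-0.029,0.0017,-0.01365],[0,0,0]],[[-0.029,0.0017,-0.01365],[0,0,0]],[[-0.029,0.0017,-0.01365],[0,0,0]],[[-0.029,0.0017,-0.01365],[0,0,0]],[[-0.029,0.0017,-0.01365],[0,0,0]],[[-0.029,0.0017,-0.01365],[0,0,0]],[[-0.029,0.0017,-0.01365],[0,0,0]],[[-0.029,0.0017,-0.01365],[0,0,0]],[[-0.029,0.0017,-0.01365],[0,0,0]],[[-0.029,0.0017,-0.01365],[0,0,0]],[[0,0,0],[0,0,0]],[[0,0,0],[0,0,0]]]}}

```text
t: 3.43
eef_pos: [0.5491, -0.2811, 0.2001]
tool_rot: [0.582, -0.582, -0.401, 0.402]
contact_force: [-0.2, 0.4, 0.5]
gripper_width: 1.002
```

```bash
python3 -c "
from h import *
go([.55,-.285,.055],69)
c=cam('scene');R=np.array(c['R']);
def pr(p):return cv2.projectPoints(np.array([p],float),cv2.Rodrigues(R)[0],np.array(c['t']),np.array(c['intrinsics']),np.array(c['dist_coeffs']))[0].ravel()
print(pr([.55,-.285,.091]),pr([.55,-.285,.072]))
u,v=map(int,pr([.55,-.285,.11]))
save(cv2.resize(c['color'][v-50:v+50,u-60:u+60],None,fx=6,fy=6,interpolation=2),'pics/s1.png')
print(u,v)"
```

```text
t 3.43 pos [ 549.1 -281.1  200.1] turn [-0.05  0.24 -0.06] shift mm [ -3.3 145.1  -2.2] F [-0.2  0.4  0.5] w 1.002
[157.52144414 169.90585065] [158.77038591 174.9511748 ]
156 164
```

View pics/s1.png

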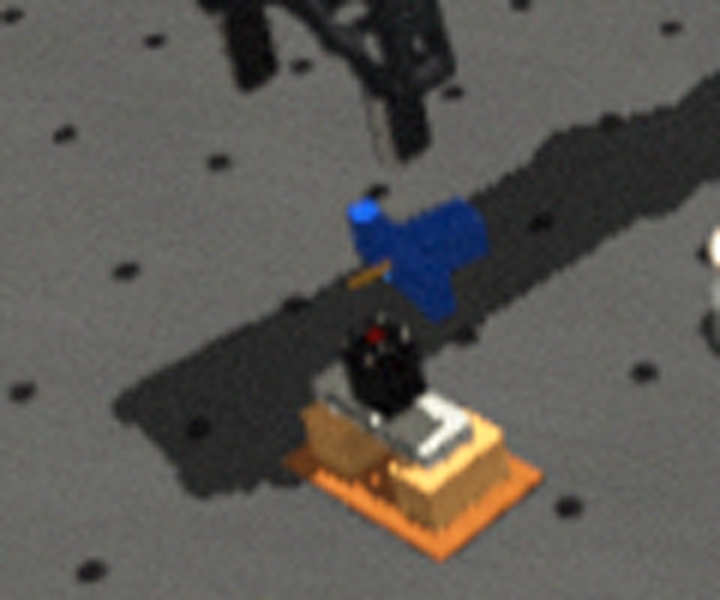

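The crop shows the open gripper above the black grip. The red stem is at pixel (158.5,169.5), against a predicted (157.5,169.9). I'll descend.

>>> {"api": "play_rows", "payload": {"increments": [[[-0.0033,0.015,-0.0022],[0,0.2,0]],[[0,0.02,0],[0,0,0]],[[0,0.02,0],[0,0,0]],[[0,0.02,0],[0,0,0]],[[0,0.02,0],[0,0,0]],[[0,0.015,0],[0,0,0]],[[0,0.01,0],[0,0,0]],[[0,0.01,0],[0,0,0]],[[0,0.008,0],[0,0,0]],[[0,0.007,0],[0,0,0]],[[0,0,0],[0,0,0]],[[0,0,0],[0,0,0]]]}}

```text
t: 4.48
eef_pos: [0.551, -0.2829, 0.0558]
tool_rot: [-0.582, 0.582, 0.402, -0.402]
contact_force: [0.9, -0.6, -0.4]
gripper_width: 1.002
```

>>> {"api": "play_rows", "payload": {"increments": [[[0,0,0],[0,0,0]],[[0,0,0],[0,0,0]],[[0,0,0],[0,0,0]],[[0,0,0],[0,0,0]],[[0,0,0],[0,0,0]],[[0,0,0],[0,0,0]],[[0,0,0],[0,0,0]],[[0,0,0],[0,0,0]],[[0,0,0],[0,0,0]],[[0,0,0],[0,0,0]],[[0,0,0],[0,0,0]],[[0,0,0],[0,0,0]]], "gripper": 0.02, "grip_force": 40}}

```text
t: 5.48
eef_pos: [0.5512, -0.2837, 0.0563]
tool_rot: [-0.581, 0.582, 0.402, -0.402]
contact_force: [-0.3, -2.2, 5.1]
gripper_width: 0.301
```

```bash
python3 -c "
from h import *
go([.55,-.285,.055],69)"
```

```text
t 5.48 pos [ 551.2 -283.7   56.3] turn [ 0.07  0.24 -0.03] shift mm [-1.7  1.3  0.7] F [-0.3 -2.2  5.1] w 0.301
```

>>> {"api": "play_rows", "payload": {"increments": [[[0,0,0],[0,0,0]],[[0,-0.003,0],[0,0,0]],[[0,-0.007,0],[0,0,0]],[[0,-0.015,0],[0,0,0]],[[0,-0.025,0],[0,0,0]],[[0,-0.025,0],[0,0,0]],[[0,-0.025,0],[0,0,0]],[[0,-0.02,0],[0,0,0]],[[0,0,0],[0,0,0]],[[0,0,0],[0,0,0]]], "grip_force": 60}}

```text
t: 6.32
eef_pos: [0.5511, -0.2824, 0.1759]
tool_rot: [-0.582, 0.582, 0.402, -0.402]
contact_force: [-0.4, -0.4, -5.6]
gripper_width: 0.294
```

```bash
python3 -c "
from h import *
go([.562,.007,.15],98.7)
go([.562,.007,.15],98.7-180)"
```

```text
t 6.32 pos [ 551.1 -282.4  175.9] turn [ 6.000e-02 -2.939e+01  2.000e-02] shift mm [284.4  25.9 -54.5] F [-0.4 -0.4 -5.6] w 0.294
t 6.32 pos [ 551.1 -282.4  175.9] turn [ 6.000e-02 -2.939e+01  2.000e-02] shift mm [284.4  25.9 -54.5] F [-0.4 -0.4 -5.6] w 0.294
```

>>> {"api": "play_rows", "payload": {"increments": [[[0,0,0],[0,-4.9,0]],[[0,0,0],[0,-4.9,0]],[[0,0,0],[0,-4.9,0]],[[0,0,0],[0,-4.9,0]],[[0,0,0],[0,-4.9,0]],[[0,0,0],[0,-4.9,0]],[[0.0237,0.002,-0.00454],[0,0,0]],[[0.0237,0.002,-0.00454],[0,0,0]],[[0.0237,0.002,-0.00454],[0,0,0]],[[0.0237,0.002,-0.00454],[0,0,0]],[[0.0237,0.002,-0.00454],[0,0,0]],[[0.0237,0.002,-0.00454],[0,0,0]],[[0.0237,0.002,-0.00454],[0,0,0]],[[0.0237,0.002,-0.00454],[0,0,0]],[[0.0237,0.002,-0.00454],[0,0,0]],[[0.0237,0.002,-0.00454],[0,0,0]],[[0.0237,0.002,-0.00454],[0,0,0]],[[0.0237,0.002,-0.00454],[0,0,0]],[[0,0,0],[0,0,0]],[[0,0,0],[0,0,0]]]}}

```text
t: 7.98
eef_pos: [0.5602, 0.0088, 0.1493]
tool_rot: [0.461, -0.458, -0.536, 0.538]
contact_force: [1.1, -0.6, -4.2]
gripper_width: 0.298
```

```bash
python3 -c "
from h import *
go([.562,.007,.11],98.7)
c=cam('top');W=wmap(c);H,S,V=cv2.split(cv2.cvtColor(c['color'],cv2.COLOR_RGB2HSV))
s=cam('scene')
save(cv2.resize(c['color'][150:230,215:315],(600,480)),'pics/t2.png')
R=np.array(s['R']);p=cv2.projectPoints(np.array([[.562,.007,.1]]),cv2.Rodrigues(R)[0],np.array(s['t']),np.array(s['intrinsics']),np.array(s['dist_coeffs']))[0].ravel().astype(int);print(p)
save(cv2.resize(s['color'][p[1]-50:p[1]+50,p[0]-60:p[0]+60],(720,600),interpolation=2),'pics/s2.png')"
```

```text
t 7.98 pos [560.2   8.8 149.3] turn [-0.25  0.21  0.05] shift mm [-2.1 39.3 -1.5] F [ 1.1 -0.6 -4.2] w 0.298
[258 190]
```

View pics/s2.png

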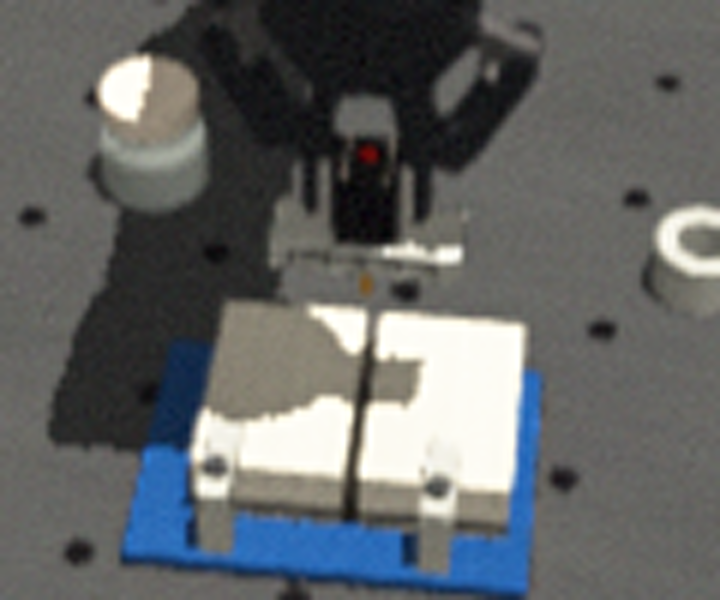

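The crop shows the gauge held level with its brass probe above the bar, close to the keyway. I'll feel for the bar's top about 6 mm to the -y side first, then sweep.

>>> {"api": "play_rows", "payload": {"increments": [[[-0.004,0.01,0],[0,0.2,0]],[[-0.004,0.014,0],[0,0,0]],[[0,0.014,0],[0,0,0]],[[0,0.01,0],[0,0,0]],[[0,0.006,0],[0,0,0]],[[0,0.003,0],[0,0,0]],[[0,0,0],[0,0,0]],[[0,0,0],[0,0,0]],[[0,0,0],[0,0,0]]]}}

```text
t: 8.83
eef_pos: [0.5637, -0.0014, 0.0953]
tool_rot: [-0.461, 0.462, 0.536, -0.535]
contact_force: [-0.7, -0.1, -5.1]
gripper_width: 0.29
```

>>> {"api": "play_rows", "payload": {"increments": [[[0,0.001,0],[0,0,0]],[[0,0.001,0],[0,0,0]],[[0,0,0],[0,0,0]],[[0,0,0],[0,0,0]],[[0,0,0],[0,0,0]]]}}

```text
t: 9.25
eef_pos: [0.5631, -0.0014, 0.0928]
tool_rot: [-0.462, 0.462, 0.536, -0.536]
contact_force: [0.3, -0.1, -3.7]
gripper_width: 0.293
```

>>> {"api": "play_rows", "payload": {"increments": [[[0,0.001,0],[0,0,0]],[[0,0,0],[0,0,0]],[[0,0,0],[0,0,0]],[[0,0,0],[0,0,0]]]}}

```text
t: 9.58
eef_pos: [0.5631, -0.0014, 0.0917]
tool_rot: [0.462, -0.462, -0.536, 0.536]
contact_force: [-0.5, 0.4, -4.2]
gripper_width: 0.297
```

>>> {"api": "play_rows", "payload": {"increments": [[[0,0.001,0],[0,0,0]],[[0,0,0],[0,0,0]],[[0,0,0],[0,0,0]],[[0,0,0],[0,0,0]]]}}

```text
t: 9.92
eef_pos: [0.5631, -0.0014, 0.0907]
tool_rot: [0.462, -0.462, -0.536, 0.536]
contact_force: [-0.2, -0.2, -4.7]
gripper_width: 0.293
```

>>> {"api": "play_rows", "payload": {"increments": [[[0,0.001,0],[0,0,0]],[[0,0,0],[0,0,0]],[[0,0,0],[0,0,0]],[[0,0,0],[0,0,0]]]}}

```text
t: 10.25
eef_pos: [0.5631, -0.0014, 0.0897]
tool_rot: [-0.462, 0.462, 0.536, -0.536]
contact_force: [-0.2, 0.2, -4.2]
gripper_width: 0.296
```

>>> {"api": "play_rows", "payload": {"increments": [[[0,0.0007,0],[0,0,0]],[[0,0,0],[0,0,0]],[[0,0,0],[0,0,0]]]}}

```text
t: 10.5
eef_pos: [0.5631, -0.0014, 0.0889]
tool_rot: [0.462, -0.462, -0.536, 0.536]
contact_force: [0.1, -0.1, -4.7]
gripper_width: 0.297
```

>>> {"api": "play_rows", "payload": {"increments": [[[0,0.0007,0],[0,0,0]],[[0,0,0],[0,0,0]],[[0,0,0],[0,0,0]]]}}

```text
t: 10.75
eef_pos: [0.5632, -0.0014, 0.0883]
tool_rot: [-0.462, 0.462, 0.536, -0.536]
contact_force: [-0.1, -0.3, -4.0]
gripper_width: 0.294
```

>>> {"api": "play_rows", "payload": {"increments": [[[0,0.0007,0],[0,0,0]],[[0,0,0],[0,0,0]],[[0,0,0],[0,0,0]]]}}

```text
t: 11.0
eef_pos: [0.5633, -0.0014, 0.0879]
tool_rot: [-0.462, 0.462, 0.536, -0.535]
contact_force: [-1.2, 0.4, -0.4]
gripper_width: 0.297
```

>>> {"api": "play_rows", "payload": {"increments": [[[0,0.0007,0],[0,0,0]],[[0,0,0],[0,0,0]],[[0,0,0],[0,0,0]]]}}

```text
t: 11.25
eef_pos: [0.5633, -0.0014, 0.0871]
tool_rot: [-0.462, 0.462, 0.536, -0.535]
contact_force: [-0.9, 0.1, 0.3]
gripper_width: 0.291
```

The probe touches the bar top at TCP z of about 88.2 mm, so seated should be about 64.2. Now I'll sweep towards +y.

>>> {"api": "play_rows", "payload": {"increments": [[[0.001,0,0],[0,0,0]],[[0.001,0,0],[0,0,0]],[[0.001,0,0],[0,0,0]],[[0.001,0,0],[0,0,0]],[[0,0,0],[0,0,0]],[[0,0,0],[0,0,0]]]}}

```text
t: 11.75
eef_pos: [0.5628, 0.0025, 0.087]
tool_rot: [-0.462, 0.462, 0.536, -0.535]
contact_force: [0.8, -3.7, 1.0]
gripper_width: 0.296
```

>>> {"api": "play_rows", "payload": {"increments": [[[0.0005,0,0],[0,0,0]],[[0.0005,0,0],[0,0,0]],[[0,0,0],[0,0,0]]]}}

```text
t: 12.0
eef_pos: [0.5624, 0.0038, 0.0868]
tool_rot: [-0.462, 0.462, 0.536, -0.536]
contact_force: [0.7, -2.4, -0.3]
gripper_width: 0.297
```

>>> {"api": "play_rows", "payload": {"increments": [[[0.0005,0,0],[0,0,0]],[[0.0005,0,0],[0,0,0]],[[0,0,0],[0,0,0]]]}}

```text
t: 12.25
eef_pos: [0.5613, 0.0056, 0.0863]
tool_rot: [0.462, -0.461, -0.536, 0.536]
contact_force: [-0.2, 1.0, -5.0]
gripper_width: 0.296
```

>>> {"api": "play_rows", "payload": {"increments": [[[0.0005,0,0],[0,0,0]],[[0,0,0],[0,0,0]],[[0,0,0],[0,0,0]]]}}

```text
t: 12.5
eef_pos: [0.5616, 0.0055, 0.0865]
tool_rot: [0.462, -0.461, -0.536, 0.536]
contact_force: [-0.7, 0.7, -4.2]
gripper_width: 0.296
```

>>> {"api": "play_rows", "payload": {"increments": [[[0.0005,0,0],[0,0,0]],[[0,0,0],[0,0,0]],[[0,0,0],[0,0,0]]]}}

```text
t: 12.75
eef_pos: [0.562, 0.0056, 0.0868]
tool_rot: [0.462, -0.462, -0.536, 0.536]
contact_force: [0.9, 0.7, -4.7]
gripper_width: 0.297
```

>>> {"api": "play_rows", "payload": {"increments": [[[0.0005,0,0],[0,0,0]],[[0,0,0],[0,0,0]],[[0,0,0],[0,0,0]]]}}

```text
t: 13.0
eef_pos: [0.562, 0.0061, 0.0869]
tool_rot: [-0.462, 0.462, 0.536, -0.536]
contact_force: [-0.2, -0.2, -3.9]
gripper_width: 0.295
```

The probe dropped in: Fz is back to the held weight alone. I'll descend to find the floor.

>>> {"api": "play_rows", "payload": {"increments": [[[0,0.001,0],[0,0,0]],[[0,0.001,0],[0,0,0]],[[0,0,0],[0,0,0]]]}}

```text
t: 13.25
eef_pos: [0.5619, 0.006, 0.0846]
tool_rot: [0.462, -0.462, -0.535, 0.536]
contact_force: [0.4, 0.2, -3.9]
gripper_width: 0.294
```

>>> {"api": "play_rows", "payload": {"increments": [[[0,0.0005,0],[0,0,0]],[[0,0.0005,0],[0,0,0]],[[0,0,0],[0,0,0]]]}}

```text
t: 13.5
eef_pos: [0.5619, 0.006, 0.0838]
tool_rot: [0.462, -0.462, -0.536, 0.536]
contact_force: [0.0, -0.3, -4.6]
gripper_width: 0.291
```

>>> {"api": "play_rows", "payload": {"increments": [[[0,0.0005,0],[0,0,0]],[[0,0.0005,0],[0,0,0]],[[0,0,0],[0,0,0]]]}}

```text
t: 13.75
eef_pos: [0.5619, 0.006, 0.0828]
tool_rot: [0.462, -0.462, -0.536, 0.536]
contact_force: [-0.2, 0.4, -4.0]
gripper_width: 0.297
```

>>> {"api": "play_rows", "payload": {"increments": [[[0,0.0005,0],[0,0,0]],[[0,0.0005,0],[0,0,0]],[[0,0,0],[0,0,0]]]}}

```text
t: 14.0
eef_pos: [0.562, 0.006, 0.0818]
tool_rot: [0.462, -0.462, -0.536, 0.536]
contact_force: [-0.3, -0.2, -4.4]
gripper_width: 0.297
```

>>> {"api": "play_rows", "payload": {"increments": [[[0,0.0005,0],[0,0,0]],[[0,0.0005,0],[0,0,0]],[[0,0,0],[0,0,0]]]}}

```text
t: 14.25
eef_pos: [0.5619, 0.006, 0.0808]
tool_rot: [0.462, -0.462, -0.536, 0.536]
contact_force: [0.1, -0.4, -4.3]
gripper_width: 0.293
```

>>> {"api": "play_rows", "payload": {"increments": [[[0,0.0005,0],[0,0,0]],[[0,0.0005,0],[0,0,0]],[[0,0,0],[0,0,0]]]}}

```text
t: 14.5
eef_pos: [0.5619, 0.006, 0.0798]
tool_rot: [0.462, -0.462, -0.536, 0.536]
contact_force: [-0.7, -0.3, -4.5]
gripper_width: 0.298
```

>>> {"api": "play_rows", "payload": {"increments": [[[0,0.0005,0],[0,0,0]],[[0,0.0005,0],[0,0,0]],[[0,0,0],[0,0,0]]]}}

```text
t: 14.75
eef_pos: [0.5619, 0.006, 0.0788]
tool_rot: [0.462, -0.462, -0.536, 0.536]
contact_force: [-0.1, 0.4, -3.8]
gripper_width: 0.294
```

>>> {"api": "play_rows", "payload": {"increments": [[[0,0.0005,0],[0,0,0]],[[0,0.0005,0],[0,0,0]],[[0,0,0],[0,0,0]]]}}

```text
t: 15.0
eef_pos: [0.562, 0.006, 0.0778]
tool_rot: [0.462, -0.462, -0.536, 0.536]
contact_force: [0.4, 0.1, -5.4]
gripper_width: 0.295
```

>>> {"api": "play_rows", "payload": {"increments": [[[0,0.0005,0],[0,0,0]],[[0,0.0005,0],[0,0,0]],[[0,0,0],[0,0,0]]]}}

```text
t: 15.25
eef_pos: [0.5619, 0.006, 0.0768]
tool_rot: [0.462, -0.462, -0.536, 0.536]
contact_force: [0.5, -0.1, -4.8]
gripper_width: 0.296
```

>>> {"api": "play_rows", "payload": {"increments": [[[0,0.0005,0],[0,0,0]],[[0,0.0005,0],[0,0,0]],[[0,0,0],[0,0,0]]]}}

```text
t: 15.5
eef_pos: [0.562, 0.006, 0.0758]
tool_rot: [0.462, -0.462, -0.536, 0.536]
contact_force: [0.9, -0.3, -3.9]
gripper_width: 0.295
```

>>> {"api": "play_rows", "payload": {"increments": [[[0,0.0005,0],[0,0,0]],[[0,0.0005,0],[0,0,0]],[[0,0,0],[0,0,0]]]}}

```text
t: 15.75
eef_pos: [0.562, 0.006, 0.0748]
tool_rot: [0.462, -0.462, -0.536, 0.536]
contact_force: [-0.4, -1.2, -3.8]
gripper_width: 0.296
```

>>> {"api": "play_rows", "payload": {"increments": [[[0,0.0005,0],[0,0,0]],[[0,0.0005,0],[0,0,0]],[[0,0,0],[0,0,0]]]}}

```text
t: 16.0
eef_pos: [0.5619, 0.006, 0.0738]
tool_rot: [0.462, -0.462, -0.536, 0.536]
contact_force: [-0.1, -0.4, -5.1]
gripper_width: 0.298
```

>>> {"api": "play_rows", "payload": {"increments": [[[0,0.0005,0],[0,0,0]],[[0,0.0005,0],[0,0,0]],[[0,0,0],[0,0,0]]]}}

```text
t: 16.25
eef_pos: [0.562, 0.006, 0.0728]
tool_rot: [0.462, -0.462, -0.536, 0.536]
contact_force: [0.5, 0.0, -4.4]
gripper_width: 0.296
```

>>> {"api": "play_rows", "payload": {"increments": [[[0,0.0005,0],[0,0,0]],[[0,0.0005,0],[0,0,0]],[[0,0,0],[0,0,0]]]}}

```text
t: 16.5
eef_pos: [0.5619, 0.006, 0.0718]
tool_rot: [0.462, -0.462, -0.536, 0.536]
contact_force: [0.2, -0.1, -4.6]
gripper_width: 0.296
```

>>> {"api": "play_rows", "payload": {"increments": [[[0,0.0005,0],[0,0,0]],[[0,0.0005,0],[0,0,0]],[[0,0,0],[0,0,0]]]}}

```text
t: 16.75
eef_pos: [0.5621, 0.006, 0.0711]
tool_rot: [-0.462, 0.462, 0.536, -0.536]
contact_force: [-0.4, 0.1, -2.6]
gripper_width: 0.292
```

>>> {"api": "play_rows", "payload": {"increments": [[[0,0.0005,0],[0,0,0]],[[0,0.0005,0],[0,0,0]],[[0,0,0],[0,0,0]]]}}

```text
t: 17.0
eef_pos: [0.5622, 0.006, 0.0702]
tool_rot: [-0.462, 0.462, 0.536, -0.535]
contact_force: [-1.0, 0.4, 0.6]
gripper_width: 0.297
```

The floor is met at about 71.3, so depth is about 17 mm, which is red. I'll press gently home.

>>> {"api": "play_rows", "payload": {"increments": [[[0,0.001,0],[0,0,0]],[[0,0.001,0],[0,0,0]],[[0,0.001,0],[0,0,0]],[[0,0.001,0],[0,0,0]],[[0,0.0005,0],[0,0,0]],[[0,0,0],[0,0,0]],[[0,0,0],[0,0,0]]]}}

```text
t: 17.58
eef_pos: [0.5621, 0.006, 0.0653]
tool_rot: [-0.462, 0.462, 0.536, -0.536]
contact_force: [-0.9, -0.2, -0.3]
gripper_width: 0.291
```

>>> {"api": "play_rows", "payload": {"increments": [[[0,0.0005,0],[0,0,0]],[[0,0,0],[0,0,0]],[[0,0,0],[0,0,0]]]}}

```text
t: 17.83
eef_pos: [0.5621, 0.006, 0.0649]
tool_rot: [-0.462, 0.462, 0.536, -0.536]
contact_force: [-0.3, -0.4, 0.9]
gripper_width: 0.299
```

>>> {"api": "play_rows", "payload": {"increments": [[[0,0.0004,0],[0,0,0]],[[0,0,0],[0,0,0]],[[0,0,0],[0,0,0]]]}}

```text
t: 18.08
eef_pos: [0.5621, 0.006, 0.0645]
tool_rot: [-0.462, 0.462, 0.536, -0.536]
contact_force: [-1.7, -0.1, 1.0]
gripper_width: 0.295
```

>>> {"api": "play_rows", "payload": {"increments": [[[0,0.0003,0],[0,0,0]],[[0,0,0],[0,0,0]],[[0,0,0],[0,0,0]]]}}

```text
t: 18.33
eef_pos: [0.5621, 0.006, 0.0643]
tool_rot: [-0.462, 0.462, 0.536, -0.535]
contact_force: [-0.2, 0.0, 3.4]
gripper_width: 0.297
```

>>> {"api": "play_rows", "payload": {"increments": [[[0,0.0003,0],[0,0,0]],[[0,0,0],[0,0,0]],[[0,0,0],[0,0,0]]]}}

```text
t: 18.58
eef_pos: [0.5621, 0.006, 0.0643]
tool_rot: [-0.462, 0.462, 0.536, -0.535]
contact_force: [-2.4, 0.3, 6.0]
gripper_width: 0.3
```

>>> {"api": "play_rows", "payload": {"increments": [[[0,0.0002,0],[0,0,0]],[[0,0,0],[0,0,0]],[[0,0,0],[0,0,0]]]}}

```text
t: 18.83
eef_pos: [0.5621, 0.0061, 0.0643]
tool_rot: [-0.462, 0.462, 0.536, -0.535]
contact_force: [-3.3, 1.2, 8.4]
gripper_width: 0.296
```

Seated: z has stopped at 64.3 with the force rising. Now I'll let go.

>>> {"api": "play_rows", "payload": {"increments": [[[0,0,0],[0,0,0]],[[0,0,0],[0,0,0]],[[0,0,0],[0,0,0]],[[0,0,0],[0,0,0]],[[0,0,0],[0,0,0]],[[0,0,0],[0,0,0]]], "gripper": 0.06}}

```text
t: 19.33
eef_pos: [0.562, 0.006, 0.0636]
tool_rot: [0.462, -0.462, -0.536, 0.536]
contact_force: [-0.0, -0.2, -0.2]
gripper_width: 0.701
```

>>> {"api": "play_rows", "payload": {"increments": [[[0,-0.005,0],[0,0,0]],[[0,-0.01,0],[0,0,0]],[[0,-0.02,0],[0,0,0]],[[0,-0.03,0],[0,0,0]],[[0,-0.03,0],[0,0,0]],[[0,-0.03,0],[0,0,0]],[[0,-0.02,0],[0,0,0]],[[0,0,0],[0,0,0]]]}}

```text
t: 20.0
eef_pos: [0.565, 0.0059, 0.2145]
tool_rot: [-0.46, 0.464, 0.538, -0.533]
contact_force: [-0.0, -0.5, 0.3]
gripper_width: 0.703
```

```bash
cat > mk.py <<'E'
from h import *
import pickle
c=pickle.load(open('top0.pkl','rb'));W=wmap(c);H,S,V=cv2.split(cv2.cvtColor(c['color'],cv2.COLOR_RGB2HSV));Z=W[...,2]
for n,m in(('y',(H>=22)&(H<=32)&(S>100)),('g',(H>=50)&(H<=95)&(S>60)),('r',((H<8)|(H>172))&(S>100))):
    M=np.zeros(Z.shape,bool);M[162:208,128:202]=m[162:208,128:202];v,u=np.nonzero(M)
    p=world(c,np.c_[u,v],.011).mean(0)*1000;print(n,len(u),p.round(1))
M=np.zeros(Z.shape,bool);M[178:194,178:194]=((V<75)&(Z>.045))[178:194,178:194];v,u=np.nonzero(M)
print('marker top',world(c,np.c_[u,v],.0545).mean(0)*1000,len(u))
E
python3 mk.py
python3 - <<'E'
from h import *
o=get_obs();go([.58,.225,.2],103.1)
s=cam('scene');R=np.array(s['R']);p=cv2.projectPoints(np.array([[.562,.006,.08]]),cv2.Rodrigues(R)[0],np.array(s['t']),np.array(s['intrinsics']),np.array(s['dist_coeffs']))[0].ravel().astype(int);print(p)
save(cv2.resize(s['color'][p[1]-40:p[1]+40,p[0]-50:p[0]+50],(750,600),interpolation=2),'pics/s3.png')
E
```

```text
y 115 [604.4 279.   11. ]
g 76 [596.4 311.9  11. ]
r 109 [588.7 346.1  11. ]
marker top [580.17822425 223.65579681  54.5       ] 60
t 20.0 pos [565.    5.9 214.5] turn [ 0.53 -4.66 -0.01] shift mm [210.   14.5 -64.3] F [-0.  -0.5  0.3] w 0.703
[257 196]
```

View pics/s3.png

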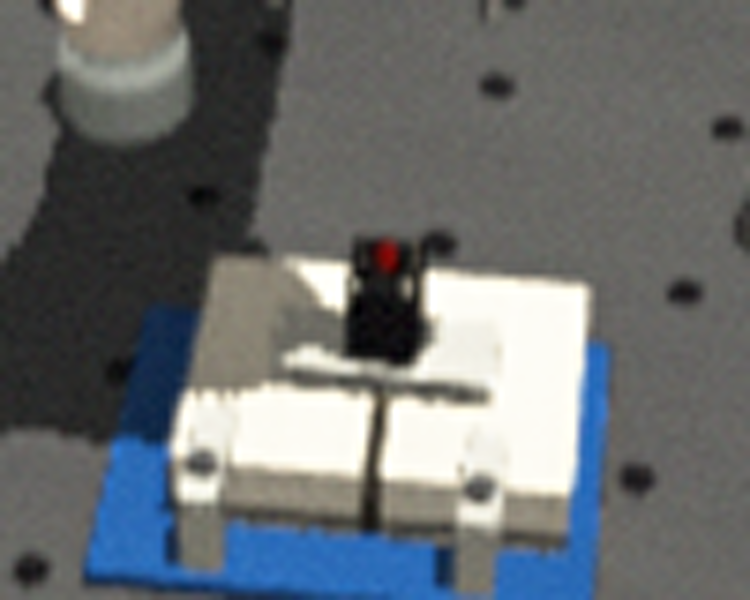

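The gauge stands flat on the bar over the keyway, with the red stem a few mm out (crop (388,255)). Next is the marker at about (0.580, 0.224), with the board's y axis at 103.2°.

>>> {"api": "play_rows", "payload": {"increments": [[[0,0,0],[0.5,-4.7,0]],[[0.0209,0,-0.0064],[0,0,0]],[[0.0209,0,-0.0064],[0,0,0]],[[0.0209,0,-0.0064],[0,0,0]],[[0.0209,0,-0.0064],[0,0,0]],[[0.0209,0,-0.0064],[0,0,0]],[[0.0209,0,-0.0064],[0,0,0]],[[0.0209,0,-0.0064],[0,0,0]],[[0.0209,0,-0.0064],[0,0,0]],[[0.0209,0,-0.0064],[0,0,0]],[[0.0209,0,-0.0064],[0,0,0]],[[0,0,0],[0,0,0]],[[0,0,0],[0,0,0]],[[0,0,0],[0,0,0]]]}}

```text
t: 21.22
eef_pos: [0.5763, 0.223, 0.2074]
tool_rot: [0.442, -0.437, -0.551, 0.557]
contact_force: [0.8, 0.1, -0.0]
gripper_width: 0.7
```

```bash
python3 -c "
from h import *
go([.5802,.2237,.024],103.2)"
```

```text
t 21.22 pos [576.3 223.  207.4] turn [-0.59 -0.06 -0.04] shift mm [ -0.2 183.4  -4. ] F [ 0.8  0.1 -0. ] w 0.7
```

>>> {"api": "play_rows", "payload": {"increments": [[[0,0,-0.004],[-0.5,0,0]],[[0,0.02,0],[0,0,0]],[[0,0.03,0],[0,0,0]],[[0,0.03,0],[0,0,0]],[[0,0.025,0],[0,0,0]],[[0,0.02,0],[0,0,0]],[[0,0.015,0],[0,0,0]],[[0,0,0],[0,0,0]],[[0,0,0],[0,0,0]],[[0,0,0],[0,0,0]]]}}

```text
t: 22.05
eef_pos: [0.5815, 0.2246, 0.0693]
tool_rot: [-0.439, 0.44, 0.554, -0.553]
contact_force: [0.4, 0.1, 0.1]
gripper_width: 0.701
```

Run:
```python
from h import *
go([.5802,.2237,.024],103.2)
s=cam('scene');R=np.array(s['R']);p=cv2.projectPoints(np.array([[.58,.2237,.05]]),cv2.Rodrigues(R)[0],np.array(s['t']),np.array(s['intrinsics']),np.array(s['dist_coeffs']))[0].ravel().astype(int);print(p)
save(cv2.resize(s['color'][p[1]-40:p[1]+40,p[0]-50:p[0]+50],(750,600),interpolation=2),'pics/s4.png')
```

```text
t 22.05 pos [581.5 224.6  69.3] turn [ 0.09 -0.09  0.02] shift mm [-0.5 45.3  1.5] F [0.4 0.1 0.1] w 0.701
[337 225]
```

View pics/s4.png

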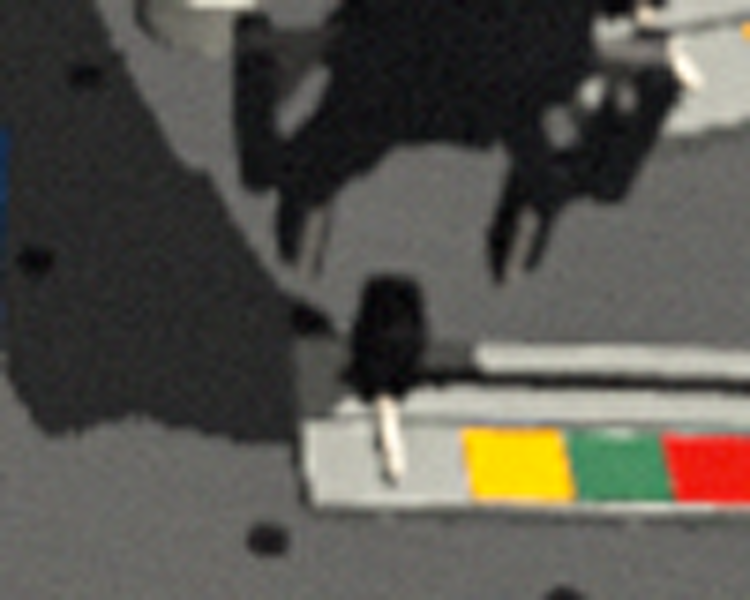

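The open fingers straddle the marker block (crop (392,330)). I'll descend and close.

>>> {"api": "play_rows", "payload": {"increments": [[[-0.0005,0.015,0.0015],[0,0,0]],[[0,0.015,0],[0,0,0]],[[0,0.008,0],[0,0,0]],[[0,0.005,0],[0,0,0]],[[0,0,0],[0,0,0]],[[0,0,0],[0,0,0]]]}}

```text
t: 22.6
eef_pos: [0.5797, 0.2244, 0.0258]
tool_rot: [-0.439, 0.439, 0.554, -0.554]
contact_force: [0.2, 0.2, 0.8]
gripper_width: 0.7
```

>>> {"api": "play_rows", "payload": {"increments": [[[0,0,0],[0,0,0]],[[0,0,0],[0,0,0]],[[0,0,0],[0,0,0]],[[0,0,0],[0,0,0]],[[0,0,0],[0,0,0]],[[0,0,0],[0,0,0]],[[0,0,0],[0,0,0]],[[0,0,0],[0,0,0]]], "gripper": 0.015, "grip_force": 25}}

```text
t: 23.27
eef_pos: [0.5796, 0.2246, 0.0258]
tool_rot: [-0.439, 0.439, 0.555, -0.554]
contact_force: [-0.8, -0.2, 6.6]
gripper_width: 0.229
```

>>> {"api": "play_rows", "payload": {"increments": [[[0.004,0,0],[0,0,0]],[[0.004,0,0],[0,0,0]],[[0.004,0,0],[0,0,0]],[[0.004,0,0],[0,0,0]],[[0.004,0,0],[0,0,0]],[[0.004,0,0],[0,0,0]],[[0.004,0,0],[0,0,0]],[[0.004,0,0],[0,0,0]],[[0.004,0,0],[0,0,0]],[[0.004,0,0],[0,0,0]]]}}

```text
t: 24.1
eef_pos: [0.5706, 0.2624, 0.0259]
tool_rot: [0.439, -0.44, -0.554, 0.554]
contact_force: [-1.0, -2.7, 7.0]
gripper_width: 0.225
```

>>> {"api": "play_rows", "payload": {"increments": [[[0.004,0,0],[0,0,0]],[[0.004,0,0],[0,0,0]],[[0.004,0,0],[0,0,0]],[[0.004,0,0],[0,0,0]],[[0.004,0,0],[0,0,0]],[[0.004,0,0],[0,0,0]],[[0.004,0,0],[0,0,0]],[[0.004,0,0],[0,0,0]],[[0.004,0,0],[0,0,0]],[[0.004,0,0],[0,0,0]]]}}

```text
t: 24.93
eef_pos: [0.5613, 0.3014, 0.0258]
tool_rot: [0.439, -0.44, -0.554, 0.554]
contact_force: [-1.8, -3.5, 8.1]
gripper_width: 0.23
```

>>> {"api": "play_rows", "payload": {"increments": [[[0.004,0,0],[0,0,0]],[[0.004,0,0],[0,0,0]],[[0.004,0,0],[0,0,0]],[[0.004,0,0],[0,0,0]],[[0.004,0,0],[0,0,0]],[[0.004,0,0],[0,0,0]],[[0.004,0,0],[0,0,0]],[[0.004,0,0],[0,0,0]],[[0.004,0,0],[0,0,0]],[[0,0,0],[0,0,0]],[[0,0,0],[0,0,0]]]}}

```text
t: 25.85
eef_pos: [0.5527, 0.3377, 0.0259]
tool_rot: [-0.439, 0.439, 0.554, -0.554]
contact_force: [-3.0, -1.1, 6.3]
gripper_width: 0.228
```

Release and lift, then check.

>>> {"api": "play_rows", "payload": {"increments": [[[0,0,0],[0,0,0]],[[0,0,0],[0,0,0]],[[0,0,0],[0,0,0]],[[0,0,0],[0,0,0]],[[0,0,0],[0,0,0]],[[0,0,0],[0,0,0]]], "gripper": 0.06}}

```text
t: 26.35
eef_pos: [0.5528, 0.3371, 0.0251]
tool_rot: [-0.439, 0.439, 0.554, -0.554]
contact_force: [-0.1, -0.2, 1.7]
gripper_width: 0.705
```

>>> {"api": "play_rows", "payload": {"increments": [[[0,-0.005,0],[0,0,0]],[[0,-0.01,0],[0,0,0]],[[0,-0.02,0],[0,0,0]],[[0,-0.03,0],[0,0,0]],[[0,-0.03,0],[0,0,0]],[[0,-0.03,0],[0,0,0]],[[0,-0.03,0],[0,0,0]],[[0.02,-0.02,0.03],[0,0,0]],[[0.03,0,0.03],[0,0,0]],[[0.03,0,0.03],[0,0,0]],[[0.03,0,0.03],[0,0,0]],[[0,0,0],[0,0,0]],[[0,0,0],[0,0,0]]]}}

```text
t: 27.43
eef_pos: [0.41, 0.418, 0.2014]
tool_rot: [-0.438, 0.437, 0.556, -0.555]
contact_force: [0.8, -1.0, 0.5]
gripper_width: 0.704
```

Run:
```python
from h import *
s=cam('scene');t=cam('top');print(get_obs()['eef_pos'])
W=wmap(t);H,S,V=cv2.split(cv2.cvtColor(t['color'],cv2.COLOR_RGB2HSV));Z=W[...,2]
# gauge levels at the bar
M=np.zeros(Z.shape,bool);M[180:205,250:275]=True
red=M&((H<8)|(H>172))&(S>120)&(Z>.08);blk=M&(V<75)&(Z>.08)
print('red z',np.median(Z[red]),red.sum(),W[red].mean(0),'black z',np.median(Z[blk]),blk.sum())
a=cv2.resize(t['color'][155:222,120:310],(800,282),interpolation=2)
b=cv2.resize(s['color'][165:275,210:420],(600,314),interpolation=2)
o=np.zeros((600,800,3),np.uint8);o[:282]=a;o[284:598,:600]=b;save(o,'pics/f.png')
```

```text
[0.41359569 0.41528589 0.20112569]
red z 0.10249228100344207 10 [0.5609902  0.00569079 0.10312868] black z 0.09980794248517899 9
```

View pics/f.png

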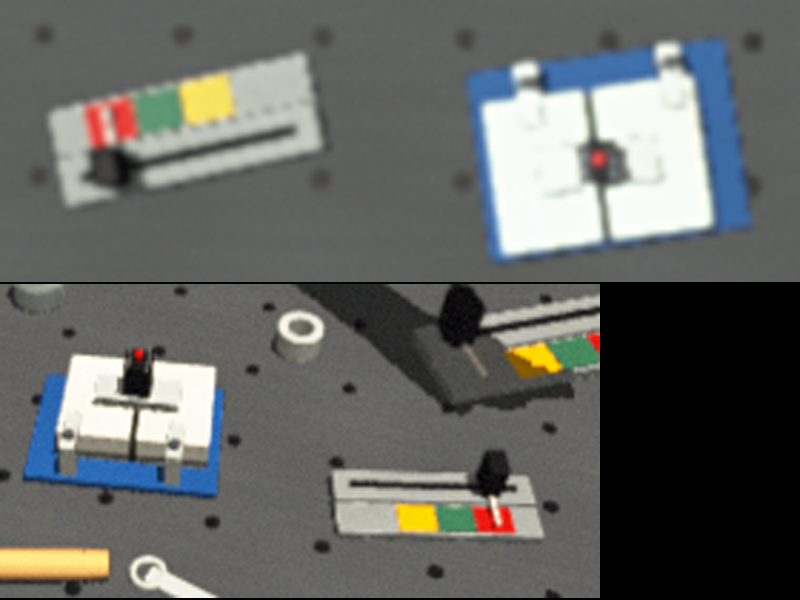

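The final views show the pointer in the middle of the red field (top crop (108,122), scene crop (496,515)). The gauge stands flat over the keyway and nothing else has moved.

```bash
python3 -c "
from h import *
print(hand_in())"
```

```text
the job is handed in; nothing more can be done
None
```

The job is done and handed in at about 27 s of the 72 s allowed. The gauge is standing flat on the bar over the keyway, and the marker is in the red field.

- **Keyway depth:** about 17 mm, so red. The probe touched the bar top at a tool height of 88.2 mm and the keyway floor at about 71.3 mm.
- **Seating:** the gauge stopped at 64.3 mm, close to the 64.2 mm expected. I pressed with roughly 13 N (limit 35 N) and then let go.
- **Camera check on depth:** the picture put the stem top at about 103 mm, a little below the 106 mm that 17 mm would give. That is within the camera's noise and, if anything, points to a deeper keyway, so red holds.
- **Final picture:** it shows the pointer in mid-red on the smaller board. The items in view had not moved, and the robot was clear of everything. The blue look-alike gauge and most of the hammer were outside that last view; the arm kept well away from both.

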